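# Snap the sample case shut with the bench pliers

## Task

Slide the sample case, lid still ajar, front first between the guides of the bench pliers until it meets the end stop, with its press stud under the raised jaw. Then push the pliers' upper handle all the way down so that the jaw snaps the lid shut, and let the handle spring back up, leaving the closed case in the pliers. Do not press the lid shut with the gripper itself, and leave the loose vial where it stands.

Things in the scene. Friction and masses are not known exactly. Their poses are not given: they have to be found in the camera images.
- pliers: Bare-metal pliers fixed to the worktop. Origin on the worktop below the closed jaw. Own axes: z up; -x: both handles point that way, roughly towards the robot; +y: the open mouth; the case is slid in along -y. The upper handle hinges at x = +70, z = 48 mm, in a bracket 58 mm high reaching x = +103. Lower handle lies on the worktop to x = -145 mm, 20 mm high.
- pliers_mouth (a point): Middle of the open mouth, on the worktop, 76 mm from the seat along pliers +y. Two guides, 20 mm high, 61 mm apart inside, straight from 33 mm beyond the seat to 41 mm before it, then flaring out to 100 mm apart at the mouth (outer faces 58 mm from the centre line).
- pliers_seat (a point): The seat, on the worktop under the jaw (the pliers' origin). The case is home when its case_front point lies here; its front then meets the end stop, a 26 mm high wall whose face lies 20.5 mm beyond the seat along pliers -y, with a 27 mm gap in the middle for the case's catch.
- pliers_lever (a joint): Hinge of the upper handle, rad: 0 = sprung fully up, grows as the handle goes down; about 0.28 = jaw on the stud of a shut lid, 0.33 = end of travel. A spring returns it to 0. Up, the jaw is 57 mm above the worktop. Pushing at lever_grip takes 2 to 4 N against the spring alone and up to about 15 N before the case snaps (near 0.22), then little again.
- lever_grip (a point): Top of the grey-sleeved upper handle (round bar 22 mm thick), 190 mm from the hinge: push down here with closed fingers. About 114 mm above the worktop when up, 60 mm when fully down: travels 54 mm down and 11 mm outward (pliers -x). The handle goes on 25 mm outward and 60 mm towards the hinge.
- case: Loose aluminium case, 160 mm long, 52 wide, 0.2 to 0.4 kg, lying flat. Origin on its underside; x points to its front (stud end, x = +75 mm; a thin catch stands 7 mm further out, mid-width); z up. Tray 26 mm high from x = -46 to +75; behind it a grey ribbed grip block, 45 wide, 34 high, x = -85 to -43 mm. Home, its x points along pliers -y.
- case_tail (a point): Middle of the grip block, 65 mm behind the case's origin on its centre line, 20 mm above the underside: take or push the case here.
- case_front (a point): Point on the case's underside straight below the shut press stud, 55 mm ahead of its origin.
- case_lid (a joint): Hinge of the case's lid, at its rear next to the grip block, rad: 0 to 0.015 = snapped shut, 0.12 = ajar (front edge raised 14 mm). A light spring holds it ajar; from about 0.09 down a sprung catch at the front resists more and more, up to 20 to 30 N on the stud near 0.04, then the lid snaps under it and stays. Not pressed far enough, it springs open again.
- stud_top (a point): Top of the press stud, a round steel button 20 mm across on the lid's front end; 37 mm above the worktop with the lid shut, 49 mm ajar.
- vial: Bystander: loose small white vial with a cap, 27 mm across, 56 mm high, origin at its foot. Leave it alone.

How it is judged:
By the outcome, as a careful person would: the job done as asked, in the order asked, and still so for the second after the job is handed in, with the robot touching nothing.
It also fails if it takes over 59 s, if anything falls off the work surface, if the arm or the gripper's body presses on something with over 40 N, if the wrist force passes 120 N, or if a joint passes its speed limit or range.

## Robot

A 6-joint arm with a two-finger parallel gripper is mounted at the origin on a cart in front of the work surface, level with it; the furniture and walls round the work are solid. World frame = base frame: x ahead of the robot, y to its left, z up, the work surface at z = 0. Lengths are in m, angles in degrees, forces in N, time in s.
With the tool pointing down it reaches from about 0.4 to 0.925 m from the base axis. Payload 12.5 kg.
Tool frame: the origin (TCP) lies at the very end of the fingers, on their centre line; the grasp point (between the pads) lies 19 mm behind it; z points along the fingers, y is the line along which they close (so a half turn about z gives the same grasp; the last joint's range is limited). The gripper opens to 95 mm and grips with 3 to 60 N. Pads are 20 mm wide; open, the fingers measure 119 mm over their backs; the gripper's body (75 mm by 180 mm) begins 59 mm behind the grasp point.
Start: joints at [62.705, 28.126, 89.318, -0, 62.55, -6.05], TCP at [0.226, 0.583, 0.215] pointing down, gripper open.
Joint ranges: [-177.58, 177.58], [-47.91, 125.51], [2.72, 160], [-65.01, 245.01], [3.68, 167.84], [-153.87, 153.87]. Speed limits (degrees/s): [127.2, 127.2, 159.86, 180, 180, 180].

## Interface

Orientations are given as a 3x3 rotation matrix whose columns are the frame's x, y, z axes.
In Python, from station import sense, get_image, job_done gives the robot as it stands.
- The arm moves only by the shell command python3 -m handwheel 'ROWS' [FORCE]. ROWS is JSON, a list that holds one entry, the list of rows, each a list of 7 numbers: the turn, a rotation vector about the tool's x, y, z in degrees, then the shift along the tool's x, y, z in cm, then the opening, from -1 (shut) to 1 (fully open), so that 0 is half open. A call has 1 to 12 rows; each row is the pose to reach, as a shift and turn from the pose commanded when the call began, along the tool's axes at that moment; what a row does not reach only later rows make up. A row lasts 1/8 s, in which the tool goes at most 62.5 mm and 10.7 degrees, less where a joint would pass 70% of its speed; a pose out of reach is approached as far as the arm can. A call with a gripper value outside its range is refused whole. The fingers move at their own pace and stop on an object; FORCE is the grip in N (left out, the last holds). Time passes only in rows, so rows that repeat a pose let the fingers close. It gives the time, the measured TCP pose, the force, the opening and the grip force at its end, in the units of the state.
- sense(): the state, without advancing time (a new reading comes with each control period).
- get_image(name): name is "scene" or "top" or "wrist"; returns a dict with "color" (480x640x3 uint8, red, green, blue), "mtx" (3x3 intrinsics, pixels), "R" (3x3) and "t" (3): a world point X has camera coordinates R X + t. Camera axes: x right, y down, z forward; pixel columns grow to the right and rows downward; lengths in m; the calibration is good to about 2 mm. The wrist camera is an equidistant fisheye: a pixel r from the principal point sees the ray r / f radians off the axis. A picture is of the moment at which its call begins. There is no depth.
- job_done(): hands the job in; it is judged then, once.
The state is a dict: "t": time; "qpos": joint angles; "joint_velocities": joint speeds; "tau": joint torques, N m; "eef_pos": TCP position; "tool_rot": TCP orientation; "ft_force": force on the tool from outside, world axes, zero at the start; "moment": the same for the moment, N m; "finger_gap": finger opening in m; "grasp_force": force on a finger pad.
Only numpy, scipy, OpenCV 4.12 (cv2) and the standard library are available. Lean on these libraries where they do the work, as an engineer would, in place of code of your own. Each camera call takes 0.05 s, during which the arm holds its last target. There are 200 camera calls.

## Working session

There is one attempt and no reset: what is moved stays moved. The work goes in short steps, Python scripts to look and compute and a shell command to move; the robot and the scene stay as the last step left them, time stands still between calls to the robot, and variables do not carry over. Pictures are saved under pics/ and viewed, at most 10 in all, crops included, and the job is handed in when it is done.

```bash
mkdir -p pics; ls; cat > h.py <<'E'
import numpy as np, cv2
from station import sense, get_image, job_done
def snap(n,f):
    im=get_image(n); cv2.imwrite(f'pics/{f}.png',im['color'][:,:,::-1]); np.savez(f'pics/{f}.npz',**{k:np.array(v) for k,v in im.items()}); return im
def ray(im,uv,z):
    "pixel (pinhole) -> world point on plane z"
    K,R,t=[np.array(im[k],float) for k in('mtx','R','t')]
    d=R.T@np.linalg.inv(K)@[uv[0],uv[1],1]; c=-R.T@t
    return c+d*(z-c[2])/d[2]
def proj(im,X):
    K,R,t=[np.array(im[k],float) for k in('mtx','R','t')]
    p=K@(R@np.array(X)+t); return p[:2]/p[2]
E
python3 - <<'E'
from h import *
for n in('scene','top'):
    im=snap(n,n+'0'); print(n,np.round(-im['R'].T@im['t'],3),im['mtx'][0,0])
s=sense();print(s['t'],s['eef_pos'],np.round(s['tool_rot'],3),s['ft_force'])
E
```

```text
pics
scene [ 0.017 -0.088  0.876] 614.0821371290479
top [0.471 0.206 1.023] 587.9572163365445
0.1 [0.22635614 0.58233367 0.21411586] [[-0.932  0.362 -0.   ]
 [ 0.362  0.932 -0.001]
 [ 0.    -0.001 -1.   ]] [-0.46240571  0.39081445  0.43154099]
```

View pics/top0.png

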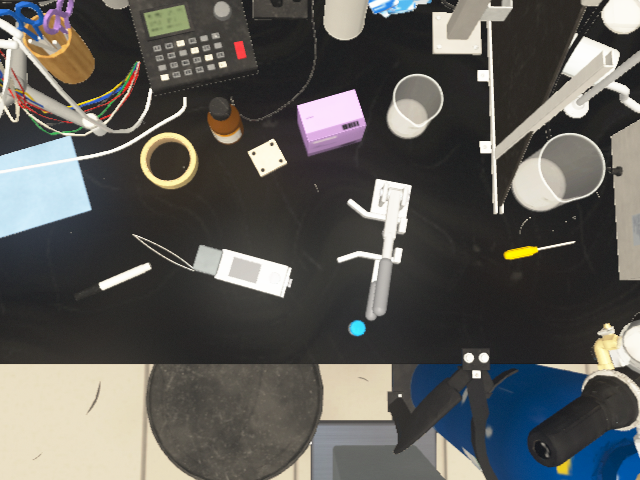

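View pics/scene0.png

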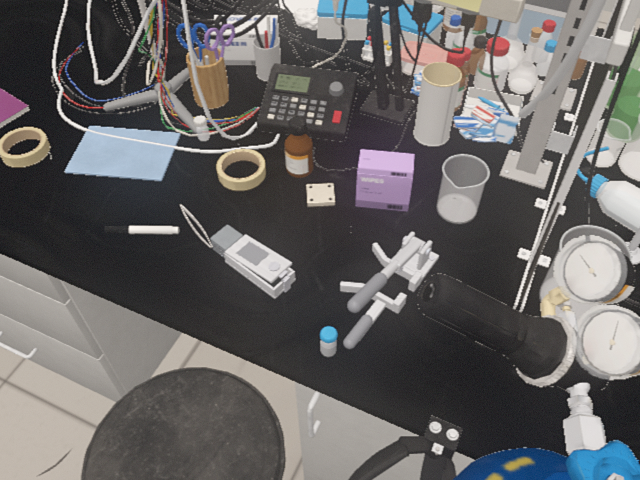

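The top view shows the case at (240,270) with its front to the right, the pliers at (385,240) with the mouth to the left, and the vial at (357,328). The scene view agrees: the case lid is ajar at (260,262), the upper handle grip is at about (375,290), and the vial is at (328,341). Next I'll zoom in.

```bash
python3 - <<'E'
from h import *
a=cv2.imread('pics/top0.png')[170:345,180:420]
a=cv2.resize(a,None,fx=3.3,fy=3.3,interpolation=cv2.INTER_CUBIC); cv2.imwrite('pics/topc.png',a)
im=dict(np.load('pics/top0.npz'))
for p in([0.226,0.583,0.215],[0,0,0],[.5,.2,0]): print(p,proj(im,p))
for uv,z in([(357,328),.056],[(240,270),.03],[(385,240),.0]): print(uv,ray(im,uv,z))
E
```

```text
[0.226, 0.583, 0.215] [  8.80179504 506.06667077]
[0, 0, 0] [425.69181038 604.55684787]
[0.5, 0.2, 0] [305.42399409 298.64105595]
(357, 328) [0.45089779 0.11591499 0.056     ]
(240, 270) [0.54694026 0.31062331 0.03      ]
(385, 240) [0.60327547 0.06040461 0.        ]
```

View pics/topc.png

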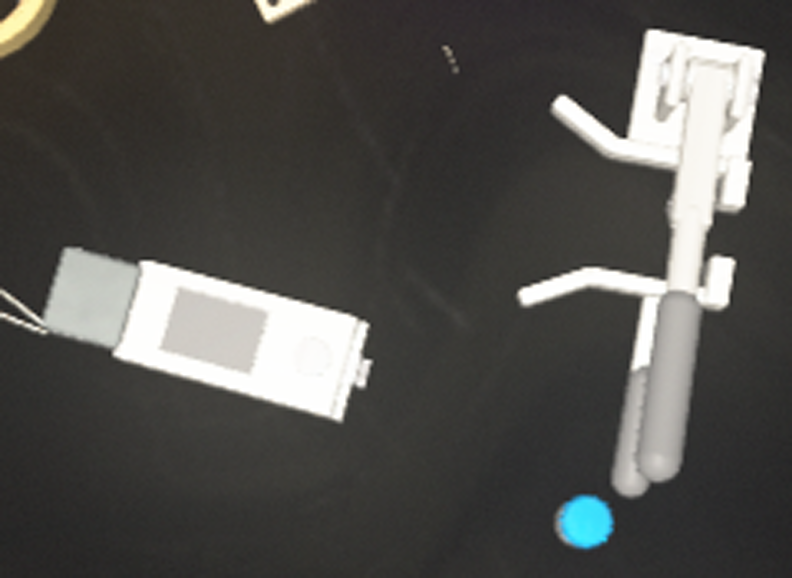

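The crop shows the grip block at about (92,297), the stud at (313,356), the catch at (364,373), the guide tips at (560,103) and (525,297), the end stop pieces at (735,185) and (718,283), and the upper handle end at (660,465).

```bash
python3 - <<'E'
from h import *
im=dict(np.load('pics/top0.npz'))
f=lambda u,v,z: ray(im,(180+u/3.3,170+v/3.3),z)
t1,t2=f(560,103,.02),f(525,297,.02)
s1,s2=f(735,185,.026),f(718,283,.026)
m=(t1+t2)/2; s=(s1+s2)/2
print('tips',t1,t2,'dist',np.linalg.norm(t1-t2)); print('stops',s1,s2,np.linalg.norm(s1-s2))
w=t1-t2; print('x dir ang',np.degrees(np.arctan2(w[1],w[0])))
lh=f(631,478,.01); print('low handle end',lh)
ba=[f(652,30,.0),f(763,50,.0)]; print('base corners',ba, np.degrees(np.arctan2(*(ba[0]-ba[1])[[1,0]])))
yv=(m-s)[:2]; print('y dir ang -90',np.degrees(np.arctan2(yv[1],yv[0]))-90,np.linalg.norm(yv))
# upper handle axis: end centre at z ~ .11, hinge-end z~.05
print('upper end',f(660,462,.11),'hinge',f(707,75,.055))
g=[f(*p,.034) for p in((68,248),(140,265),(115,347),(45,328))]
print('grip',np.mean(g,0),[np.linalg.norm(g[i]-g[i-1]) for i in range(4)])
st=f(313,356,.049); gc=np.mean(g,0); d=(st-gc)[:2]
print('stud',st,'dist',np.linalg.norm(d),'ang',np.degrees(np.arctan2(d[1],d[0])))
c=f(365,373,.02); d=(c-gc)[:2]; print('catch',c,np.linalg.norm(d),np.degrees(np.arctan2(d[1],d[0])))
print('vial',f(585,521,.056))
E
```

```text
tips [0.66825854 0.12409452 0.02      ] [0.56562264 0.14272918 0.02      ] dist 0.1043138416620487
stops [0.62433002 0.03315761 0.026     ] [0.57284673 0.04278551 0.026     ] 0.05237582007162364
x dir ang -10.290569484083349
low handle end [0.47230683 0.08703956 0.01      ]
base corners [array([0.71269075, 0.07248101, 0.        ]), array([0.702238  , 0.01233344, 0.        ])] 80.14131455759032
y dir ang -90 -10.884551740386428 0.09718874360882736
upper end [0.47968979 0.08508134 0.11      ] hinge [0.67653994 0.05172003 0.055     ]
grip [0.56327519 0.36418155 0.034     ] [np.float64(0.04225843141761119), np.float64(0.03768898713507195), np.float64(0.04351490829088082), np.float64(0.03678008806864209)]
stud [0.53268914 0.25100789 0.049     ] dist 0.11723389213676856 ang -105.12333346213093
catch [0.52584739 0.2254739  0.02      ] 0.14366854894969966 -105.100615932083
vial [0.45109423 0.11546743 0.056     ]
```

```bash
python3 -m handwheel '[[[0,0,84,-39.3,-8.1,9.5,1],[0,0,84,-39.3,-8.1,9.5,1],[0,0,84,-39.3,-8.1,9.5,1],[0,0,84,-39.3,-8.1,9.5,1],[0,0,84,-39.3,-8.1,9.5,1],[0,0,84,-39.3,-8.1,9.5,1],[0,0,84,-39.3,-8.1,9.5,1],[0,0,84,-39.3,-8.1,9.5,1],[0,0,84,-39.3,-8.1,9.5,1],[0,0,84,-39.3,-8.1,9.5,1],[0,0,84,-39.3,-8.1,9.5,1],[0,0,84,-39.3,-8.1,9.5,1]]]' 20
python3 - <<'E'
from h import *
im=snap('wrist','w1');s=sense();print(s['eef_pos'],np.round(s['tool_rot'],3),s['qpos'],im['mtx'])
E
```

```text
t: 1.6
eef_pos: [0.5632, 0.365, 0.1198]
tool_rot: [[0.261, 0.965, 0.0], [0.965, -0.261, 0.0], [0.0, 0.0, -1.0]]
ft_force: [0.5, 0.3, 0.2]
finger_gap: 0.0951
grasp_force: 0.0
[0.5632177  0.36492551 0.11979947] [[ 0.262  0.965  0.   ]
 [ 0.965 -0.262  0.   ]
 [ 0.     0.    -1.   ]] [2.73044015e+01 3.73679154e+01 8.76966176e+01 2.12490697e-03
 5.49204976e+01 4.24791083e+01] [[371.64829954   0.         308.71672138]
 [  0.         371.64829954 243.588462  ]
 [  0.           0.           1.        ]]
```

View pics/w1.png

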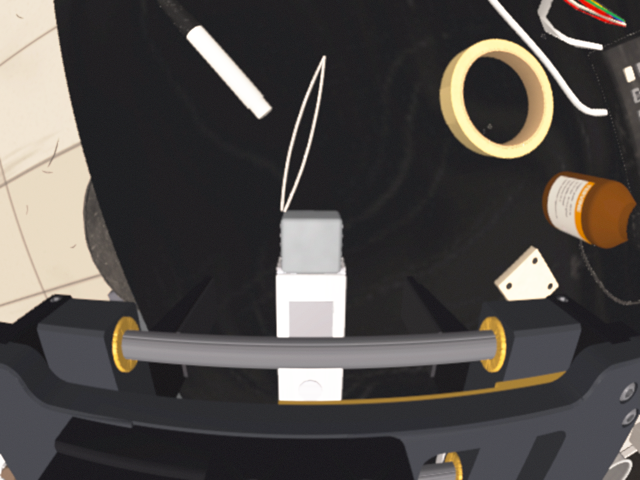

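The wrist view shows the case upright and centred between the fingers: block at (311,240), fingers symmetric about column 312. I'll descend and grip.

```bash
python3 -m handwheel '[[[0,0,0,0,0,4,1],[0,0,0,0,0,8,1],[0,0,0,0,0,10.5,1],[0,0,0,0,0,11.2,1],[0,0,0,0,0,11.2,1],[0,0,0,0,0,11.2,-0.3],[0,0,0,0,0,11.2,-0.3],[0,0,0,0,0,11.2,-0.3],[0,0,0,0,0,11.2,-0.3],[0,0,0,0,0,11.2,-0.3],[0,0,0,0,0,11.2,-0.3]]]' 20
```

```text
t: 3.02
eef_pos: [0.5635, 0.3647, 0.0077]
tool_rot: [[0.263, 0.965, 0.0], [0.965, -0.263, 0.0], [0.0, 0.0, -1.0]]
ft_force: [0.5, 0.2, 0.2]
finger_gap: 0.0439
grasp_force: 20.0
```

```bash
python3 -m handwheel '[[[0,0,-1,-1,2,0,-0.3],[0,0,-2,-2,4,0,-0.3],[0,0,-3,-3,6,0,-0.3],[0,0,-4,-4,8,0,-0.3],[0,0,-5,-5,9.8,0,-0.3],[0,0,-5,-5,9.8,0,-0.3],[0,0,-5,-5,9.8,0,-0.3]]]'
python3 - <<'E'
from h import *
im=snap('top','t2'); cv2.imwrite('pics/t2c.png',cv2.resize(im['color'][150:330,200:420,::-1],None,fx=3.3,fy=3.3,interpolation=cv2.INTER_CUBIC))
im=snap('scene','s2'); cv2.imwrite('pics/s2c.png',cv2.resize(im['color'][180:380,220:460,::-1],None,fx=3,fy=3,interpolation=cv2.INTER_CUBIC))
E
```

```text
t: 3.9
eef_pos: [0.6446, 0.2909, 0.0077]
tool_rot: [[0.178, 0.984, 0.0], [0.984, -0.178, -0.0], [0.0, 0.0, -1.0]]
ft_force: [1.5, -2.2, 1.1]
finger_gap: 0.0438
grasp_force: 20.0
```

View pics/t2c.png

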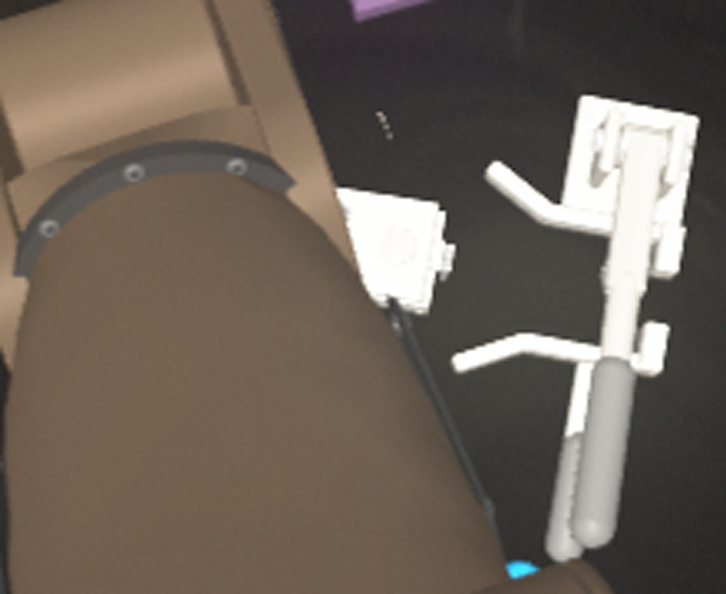

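The crop shows the case front ahead of the mouth: stud (398,245), catch (448,257). The guide straights run (545,213)→(610,226) and (530,340)→(600,353).

```bash
python3 - <<'E'
from h import *
im=dict(np.load('pics/t2.npz'))
f=lambda u,v,z: ray(im,(200+u/3.3,150+v/3.3),z)
P=lambda n,*a: print(n,np.round(f(*a),4))
a,b,c,d=f(545,213,.02),f(610,226,.02),f(530,340,.02),f(600,353,.02)
t1,t2=f(495,170,.02),f(460,362,.02)
ang=lambda v: np.degrees(np.arctan2(v[1],v[0]))
print('guide dirs',ang(b-a),ang(d-c),'tips perp',ang(t1-t2)-90)
th=np.radians(-10.3); x=np.array([np.cos(th),np.sin(th)]); y=np.array([-x[1],x[0]])
for n,p in dict(a=a,b=b,c=c,d=d,t1=t1,t2=t2,stop1=f(670,250,.026),stop2=f(653,349,.026),stud=f(398,245,.049),catch=f(448,257,.025),corn1=f(440,205,.04),corn2=f(428,312,.04),hend=f(594,535,.11),mid=f(622,300,.06)).items(): print(n,np.round(p,4),'px,py', np.round(p[:2]@x,4),np.round(p[:2]@y,4))
e=np.array(sense()['eef_pos']);print('tcp',e[:2]@x,e[:2]@y)
E
```

```text
guide dirs -101.01864751808533 -100.26383269727285 tips perp -100.39726906864232
a [0.645  0.0973 0.02  ] px,py 0.6172 0.2111
b [0.6383 0.0631 0.02  ] px,py 0.6168 0.1762
c [0.5778 0.1056 0.02  ] px,py 0.5496 0.2073
d [0.5712 0.0691 0.02  ] px,py 0.5497 0.1701
t1 [0.6677 0.1236 0.02  ] px,py 0.6349 0.241
t2 [0.5661 0.1422 0.02  ] px,py 0.5316 0.2411
stop1 [0.6249 0.0326 0.026 ] px,py 0.609 0.1438
stop2 [0.5728 0.0423 0.026 ] px,py 0.5561 0.144
stud [0.6229 0.1755 0.049 ] px,py 0.5815 0.284
catch [0.6205 0.1487 0.025 ] px,py 0.5839 0.2572
corn1 [0.6453 0.1536 0.04  ] px,py 0.6074 0.2665
corn2 [0.5898 0.1598 0.04  ] px,py 0.5517 0.2627
hend [0.4764 0.0851 0.11  ] px,py 0.4535 0.1689
mid [0.594  0.0632 0.06  ] px,py 0.5732 0.1684
tcp 0.5818673740502616 0.4016691630378001
```

Case is lined up within about 1.5 mm and 0.5°. I'll shift it +1.5 mm and slide in, watching the force.

```bash
python3 -m handwheel '[[[0,0,0,-1.5,0.15,0,-0.3],[0,0,0,-3,0.15,0,-0.3],[0,0,0,-4.5,0.15,0,-0.3],[0,0,0,-6,0.15,0,-0.3],[0,0,0,-7.5,0.15,0,-0.3],[0,0,0,-9,0.15,0,-0.3],[0,0,0,-10,0.15,0,-0.3],[0,0,0,-10.4,0.15,0,-0.3],[0,0,0,-10.4,0.15,0,-0.3]]]'
```

```text
t: 5.12
eef_pos: [0.6277, 0.1875, 0.0076]
tool_rot: [[0.178, 0.984, -0.0], [0.984, -0.178, -0.0], [-0.001, -0.0, -1.0]]
ft_force: [0.3, -3.0, 0.8]
finger_gap: 0.0439
grasp_force: 20.0
```

```bash
python3 -m handwheel '[[[0,0,0,-0.3,0,0,-0.3],[0,0,0,-0.6,0,0,-0.3],[0,0,0,-0.8,0,0,-0.3],[0,0,0,-0.8,0,0,-0.3]]]'
python3 -m handwheel '[[[0,0,0,-0.15,0,0,-0.3],[0,0,0,-0.3,0,0,-0.3],[0,0,0,-0.3,0,0,-0.3]]]'
```

```text
t: 5.62
eef_pos: [0.6263, 0.18, 0.0076]
tool_rot: [[0.178, 0.984, -0.0], [0.984, -0.178, -0.0], [-0.0, -0.0, -1.0]]
ft_force: [-0.2, 0.5, 1.6]
finger_gap: 0.0438
grasp_force: 20.0
t: 6.0
eef_pos: [0.6269, 0.1789, 0.008]
tool_rot: [[0.178, 0.984, 0.003], [0.984, -0.178, 0.002], [0.003, 0.003, -1.0]]
ft_force: [3.8, 12.5, -1.0]
finger_gap: 0.044
grasp_force: 20.0
```

```bash
python3 -m handwheel '[[[0,0,0,0.15,0,0,-0.3],[0,0,0,0.15,0,0,-0.3],[0,0,0,0.15,0,0,0.5],[0,0,0,0.15,0,0,0.5],[0,0,0,0.15,0,0,0.5],[0,0,0,0.15,0,-5,0.5],[0,0,0,0.15,0,-11,0.5],[0,0,0,2,0,-17,0.5],[0,0,0,6,0,-20,0.5],[0,0,0,10,0,-20,0.5],[0,0,0,10,0,-20,0.5]]]'
python3 - <<'E'
from h import *
im=snap('top','t3'); a=cv2.resize(im['color'][170:320,220:420,::-1],None,fx=2,fy=2)
im=snap('scene','s3'); b=cv2.resize(im['color'][210:360,280:480,::-1],None,fx=2,fy=2)
a=cv2.resize(a,(400,300));b=cv2.resize(b,(400,300)); cv2.imwrite('pics/ts3.png',np.hstack([a,b]))
E
```

```text
t: 7.38
eef_pos: [0.6433, 0.2777, 0.2076]
tool_rot: [[0.175, 0.984, 0.0], [0.984, -0.175, 0.0], [0.0, 0.0, -1.0]]
ft_force: [-0.2, -0.4, 0.1]
finger_gap: 0.0716
grasp_force: 0.0
```

View pics/ts3.png

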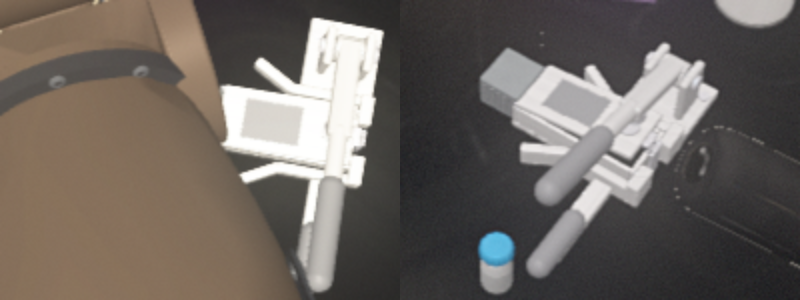

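The pictures show the case between the guides with its front at the stop and the lid still ajar. The vial is undisturbed. Next I'll close the fingers and go above lever_grip.

```bash
python3 -m handwheel '[[[0,0,0,-4,-2,0,-1],[0,0,0,-8,-4,0,-1],[0,0,0,-13,-6.5,0,-1],[0,0,0,-18,-9,0,-1],[0,0,0,-21.9,-10.9,0,-1],[0,0,0,-21.9,-10.9,3,-1],[0,0,0,-21.9,-10.9,7.3,-1],[0,0,0,-21.9,-10.9,7.3,-1]]]' 20
python3 - <<'E'
from h import *
im=snap('scene','s4'); cv2.imwrite('pics/s4c.png',cv2.resize(im['color'][160:380,250:500,::-1],None,fx=2.4,fy=2.4))
E
```

```text
t: 8.48
eef_pos: [0.4958, 0.0785, 0.1329]
tool_rot: [[0.179, 0.984, -0.005], [0.984, -0.179, -0.0], [-0.001, -0.005, -1.0]]
ft_force: [-0.5, 0.3, 0.4]
finger_gap: 0.0014
grasp_force: 0.0
```

View pics/s4c.png

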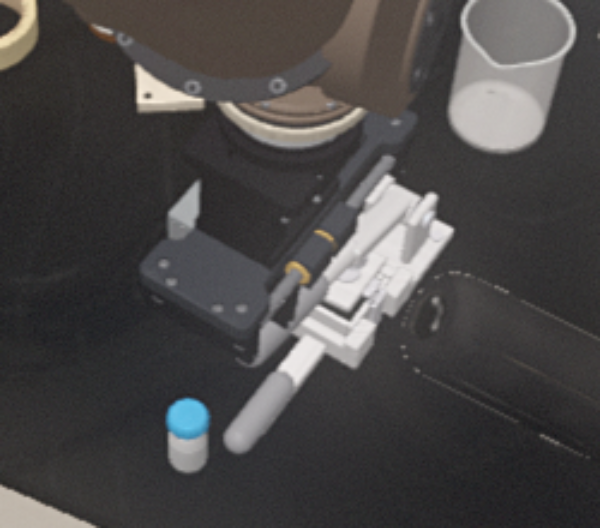

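The gripper hides the upper handle, which is as expected. The vial is clear at (187,435). I'll descend to contact.

```bash
python3 -m handwheel '[[[0,0,0,0,0,0.5,-1],[0,0,0,0,0,0.5,-1]]]';python3 -m handwheel '[[[0,0,0,0.15,0,0.9,-1],[0,0,0,0.15,0,1.8,-1],[0,0,0,0.15,-0.1,2.3,-1],[0,0,0,0.15,-0.1,2.3,-1]]]'
```

```text
t: 8.78
eef_pos: [0.4977, 0.0795, 0.1304]
tool_rot: [[0.178, 0.984, 0.001], [0.984, -0.178, 0.0], [0.0, 0.001, -1.0]]
ft_force: [-0.9, -1.3, 0.0]
finger_gap: 0.0006
grasp_force: 0.0
t: 9.28
eef_pos: [0.4965, 0.0812, 0.1062]
tool_rot: [[0.178, 0.984, -0.001], [0.984, -0.178, 0.0], [-0.0, -0.001, -1.0]]
ft_force: [-1.5, 0.9, 1.5]
finger_gap: 0.0005
grasp_force: 0.9
```

```bash
python3 -m handwheel '[[[0,0,0,0,-0.2,0.7,-1],[0,0,0,0,-0.4,1.4,-1],[0,0,0,0,-0.6,2.1,-1],[0,0,0,0,-0.7,2.5,-1],[0,0,0,0,-0.7,2.5,-1]]]';python3 -m handwheel '[[[0,0,0,0,-0.1,0.6,-1],[0,0,0,0,-0.2,1.2,-1],[0,0,0,0,-0.25,1.8,-1],[0,0,0,0,-0.25,2.1,-1],[0,0,0,0,-0.25,2.1,-1]]]'
```

```text
t: 9.9
eef_pos: [0.49, 0.0823, 0.0815]
tool_rot: [[0.178, 0.984, 0.0], [0.984, -0.178, 0.0], [0.0, 0.0, -1.0]]
ft_force: [2.6, -0.6, 3.6]
finger_gap: 0.0005
grasp_force: 1.9
t: 10.52
eef_pos: [0.4871, 0.0828, 0.0605]
tool_rot: [[0.178, 0.984, -0.001], [0.984, -0.178, 0.0], [-0.0, -0.001, -1.0]]
ft_force: [2.0, -0.3, 4.8]
finger_gap: 0.0003
grasp_force: 2.5
```

```bash
python3 -m handwheel '[[[0,0,0,0,0,0.2,-1],[0,0,0,0,0,0.3,-1],[0,0,0,0,0,0.3,-1]]]'; python3 -c "
from h import *
im=snap('scene','s5')"
```

```text
t: 10.9
eef_pos: [0.487, 0.0828, 0.0579]
tool_rot: [[0.178, 0.984, -0.001], [0.984, -0.178, 0.0], [-0.0, -0.001, -1.0]]
ft_force: [-0.8, -0.7, 10.9]
finger_gap: 0.0004
grasp_force: 5.3
```

```bash
python3 -m handwheel '[[[0,0,0,0,0,0.15,-1],[0,0,0,0,0,0.3,-1],[0,0,0,0,0,0.3,-1]]]'
```

```text
t: 11.32
eef_pos: [0.4869, 0.0829, 0.0552]
tool_rot: [[0.178, 0.984, -0.001], [0.984, -0.178, 0.0], [-0.0, -0.001, -1.0]]
ft_force: [-1.7, -1.0, 16.7]
finger_gap: 0.0008
grasp_force: 8.4
```

```bash
python3 -m handwheel '[[[0,0,0,0,0,0.15,-1],[0,0,0,0,0,0.3,-1],[0,0,0,0,0,0.3,-1]]]'; python3 - <<'E'
from h import *
im=snap('scene','s6'); cv2.imwrite('pics/s6c.png',cv2.resize(im['color'][210:370,300:460,::-1],None,fx=3.7,fy=3.7,interpolation=cv2.INTER_CUBIC))
E
```

```text
t: 11.7
eef_pos: [0.4869, 0.0829, 0.0527]
tool_rot: [[0.178, 0.984, -0.0], [0.984, -0.178, 0.0], [-0.0, -0.0, -1.0]]
ft_force: [-4.6, -1.5, 24.2]
finger_gap: 0.0005
grasp_force: 12.4
```

View pics/s6c.png

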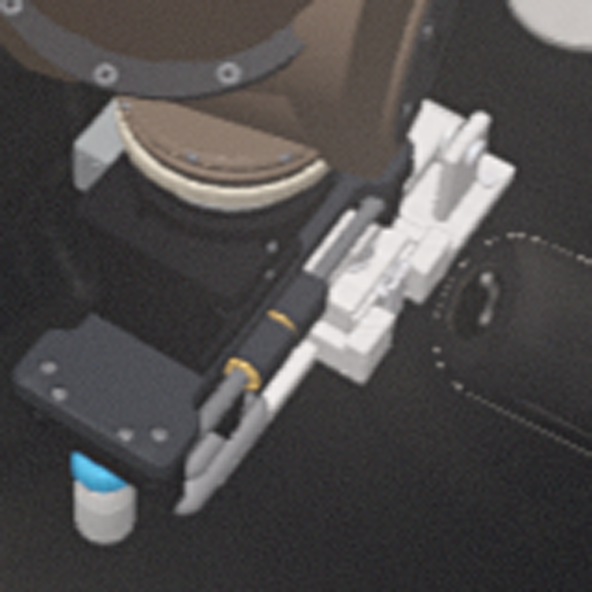

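The image shows no dark gap at the case front, and the handle is against its stop at 24 N. The gripper plate only overlaps the vial in the picture. I'll release upward and check.

```bash
python3 -m handwheel '[[[0,0,0,0,0.2,-1,-1],[0,0,0,0,0.4,-2.2,-1],[0,0,0,0,0.7,-3.4,-1],[0,0,0,0,0.9,-4.6,-1],[0,0,0,0,1,-5.8,-1],[0,0,0,0,1,-7.5,-1],[0,0,0,0,1,-11,-1],[0,0,0,0,1,-16,-1],[0,0,0,6,1,-18,-1],[0,0,0,12,1,-18,-1],[0,0,0,18,1,-18,-1],[0,0,0,18,1,-18,-1]]]'
python3 -m handwheel '[[[0,0,0,6,0,0,-1],[0,0,0,12,0,0,-1],[0,0,0,18,0,0,-1],[0,0,0,20,0,0,-1],[0,0,0,20,0,0,-1]]]'
python3 - <<'E'
from h import *
im=snap('top','t7'); a=im['color'][180:330,220:420,::-1]
im=snap('scene','s7'); b=im['color'][210:360,280:480,::-1]
r=lambda q:cv2.resize(q,(400,300),interpolation=cv2.INTER_CUBIC)
c=cv2.imread('pics/s3.png')[210:360,280:480]
z=lambda q:cv2.resize(q[35:110,60:160],(400,300),interpolation=cv2.INTER_CUBIC)
cv2.imwrite('pics/f7.png',np.vstack([np.hstack([r(a),r(b)]),np.hstack([z(c),z(b)])]))
E
```

```text
t: 13.25
eef_pos: [0.529, 0.2614, 0.2314]
tool_rot: [[0.174, 0.985, -0.0], [0.985, -0.174, 0.0], [0.0, -0.0, -1.0]]
ft_force: [0.0, -0.3, -0.6]
finger_gap: 0.0005
grasp_force: 0.0
t: 13.88
eef_pos: [0.5646, 0.4551, 0.231]
tool_rot: [[0.177, 0.984, -0.001], [0.984, -0.177, -0.001], [-0.001, -0.001, -1.0]]
ft_force: [0.2, -1.1, 0.5]
finger_gap: 0.0008
grasp_force: 0.0
```

View pics/f7.png

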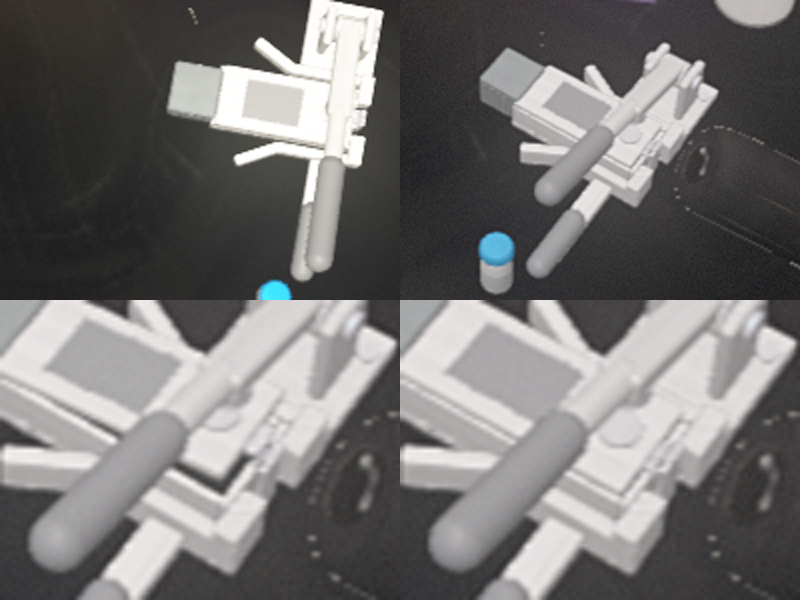

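The lid gap is open before (bottom left) and gone after (bottom right). The handle is back up, the case is still home and the vial hasn't moved.

```bash
python3 -c "
from station import *
print(job_done())"
```

```text
the job is handed in; nothing more can be done
None
```

The job is handed in: the case sits against the end stop in the pliers with its lid snapped shut by the jaw, the handle has sprung back up, and the vial was not touched; the clock read about 14 s.

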